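# Fasten the keepsake chest's sprung hook

## Task

Fasten the sliding lid of the white bedside chest: take the sprung hook by its red knob, draw it out to its stop and keep it there for a moment, swing it across to the dark stud on the lid, and let the spring ease it in so that it stays hooked tight on the stud. Never let the hook snap back, and leave the jar, mug, book and the other things where they are.

Things in the scene. Friction and masses are not known exactly. Their poses are not given: they have to be found in the camera images.
- chest: White keepsake chest, fixed, 200 (its x) x 300 (its y) x 85 mm high; origin: centre of its underside. Flat top: a white deck on the +y quarter, a wooden lid that slides towards -y over the rest. A sprung hook, turning on a pivot on the deck, hooks over a stud on the lid and so holds the lid shut.
- pivot (a point): The hook's upright pivot axis, level with the chest's top, at chest (50, 115, 85) mm; axes as the chest's. The dark steel stud (8 mm thick, fixed upright on the lid, 22 mm high) is 115 to 116 mm from this axis, anywhere within 16 mm either side of the line from here along the chest's -y. Its place is not reported: see it, or feel for it with the hook.
- hook_swing (a joint): Swing of the hook about the pivot, rad. 0: arm along the chest's -y. Positive: clockwise seen from above, away from the stud towards the chest's -x (near) side. Range -0.2 to 1.3, starts at 0.65 to 1.15; turns easily (0.03 N m) and stays where left. Fastened it reads -0.16 to 0.16: that depends on the stud.
- hook_slide (a joint): How far the bright steel hook with its red knob is drawn out of the dark ribbed barrel, radially away from the pivot, m. 0: sprung in; 0.028: hard stop. The spring pulls back with 3.5 N at 0, 7 N at 0.010, 13.3 N at the stop; damped (40 N per m/s: draw it slowly). Hooked on the stud it rests near 0.010, still under tension.
- knob_top (a point): Centre of the top of the red knob: an upright round post 18 mm thick at the hook's outer end. Top 57 mm above the chest's top; its upper 28 mm stand clear of everything. On the arm's radial line, 138 mm from the pivot axis when sprung in, 166 mm at the stop. Axes turn with the hook: x outward from the pivot, y the way the hook closes, z up.
- hook_throat (a point): Seat of the flat J hook, where the stud's centre rests when hooked: on the radial line, 33 mm inside the knob. Throat 12 mm wide, open to the pivot: shank on the side away from the stud, lip on the stud's side reaching 11 mm back from the cross bar. The lip passes the stud only if the slide is beyond 0.022; then the shank meets the stud and stops the swing, and the hook can be let in.
- cream_jar: White cream jar standing on the chest's lid, 44 mm diameter, 34 mm high, loose; origin at its underside.
- mug: Blue mug, 80 mm diameter, 90 mm high, loose; origin at its underside.
- tablets: Amber tablet jar, 48 mm diameter, 85 mm high, loose; origin at its underside.
- book: Blue book lying flat, 130 x 190 x 24 mm, loose; origin at its underside.
- glasses_case: Black glasses case, 60 x 155 x 36 mm, loose; origin at its underside.
- torch: Silver torch, 28 mm diameter, 120 mm long, lying on the book, loose; origin at the middle of its lowest line.

How it is judged:
By the outcome, as a careful person would: the job done as asked, in the order asked, and still so for the second after the job is handed in, with the robot touching nothing.
It also fails if it takes over 46 s, if anything falls off the work surface, if the arm or the gripper's body presses on something with over 40 N, if the wrist force passes 120 N, or if a joint passes its speed limit or range.

## Robot

A 6-joint arm with a two-finger parallel gripper is mounted at the origin on the work surface. World frame = base frame: x ahead of the robot, y to its left, z up, the work surface at z = 0. Lengths are in m, angles in rad, forces in N, time in s.
With the tool pointing down it reaches from about 0.275 to 0.825 m from the base axis. Payload 5.2 kg.
Tool frame: the origin (TCP) lies where the fingers leave the gripper's body, on its centre line; the fingertips stand 84 mm ahead of it and the grasp point (between the pads) lies 65 mm ahead of it; z points along the fingers, y is the line along which they close (so a half turn about z gives the same grasp; the last joint's range is limited). The gripper opens to 93 mm and grips with 3 to 60 N. Pads are 15 mm wide; open, the fingers measure 128 mm over their backs; the gripper's body (75 mm by 188 mm) begins 65 mm behind the grasp point.
Start: joints at [-1.315, 0.259, 1.535, -0, 1.348, -0.203], TCP at [0.244, -0.493, 0.303] pointing down, gripper open.
Joint ranges: [-3.14, 3.14], [-0.91, 2.08], [0.19, 2.58], [-1.22, 4.36], [0.22, 2.71], [-3.12, 3.12]. Speed limits (rad/s): [2.57, 2.57, 3.14, 3.14, 3.14, 3.14].

## Interface

Orientations are given as a unit quaternion [x, y, z, w].
In Python, from rig import ctrl gives the robot as it stands. The module is installed in compiled form; this text tells all that it offers.
- The arm moves only by the shell command python3 -m handwheel 'ROWS'. ROWS is JSON, a list of rows, each a list of 7 numbers: the shift along the tool's x, y, z in mm, then the turn, a rotation vector about the tool's x, y, z in degrees, then the opening, from 0 (shut) to 1 (fully open). In form: [[tx, ty, tz, ax, ay, az, fingers], ...]. A call has 1 to 20 rows; each row is the pose to reach, as a shift and turn from the pose commanded when the call began, along the tool's axes at that moment; what a row does not reach only later rows make up. A row lasts 1/10 s, in which the tool goes at most 50 mm and 8.59 degrees, less where a joint would pass 70% of its speed; a pose out of reach is approached as far as the arm can. A call with a gripper value outside its range is refused whole. The fingers move at their own pace and stop on an object; the grip force is fixed at half the most. Time passes only in rows, so rows that repeat a pose let the fingers close. It gives the time, the measured TCP pose, the force, the opening and the grip force at its end, in the units of the state.
- ctrl.state(): the state, without advancing time (a new reading comes with each control period).
- ctrl.snapshot(name): name is "side" or "top"; returns the picture (420x560x3 uint8, blue, green, red); there is no depth.
- ctrl.calibration(name): a dict with "mtx" (3x3 intrinsics, pixels), "extrinsics" (4x4, takes a point from world to camera coordinates). Camera axes: x right, y up, looking along -z (the intrinsics and any distortion apply to the point x, -y, -z); pixel columns grow to the right and rows downward; lengths in m; the calibration is good to about 2 mm. A picture is of the moment at which its call begins. calibration takes no time and is no camera call.
- ctrl.close_job(): hands the job in; it is judged then, once.
The state is a dict: "t": time; "joints": joint angles; "joint_vel": joint speeds; "joint_efforts": joint torques, N m; "ee_pos": TCP position; "eef_rot": TCP orientation; "wrist_force": force on the tool from outside, world axes, zero at the start; "ft_torque": the same for the moment, N m; "finger_gap": finger opening in m; "grasp_force": force on a finger pad.
Only numpy, scipy, OpenCV 4.12 (cv2) and the standard library are available. Lean on these libraries where they do the work, as an engineer would, in place of code of your own. Each camera call takes 0.05 s, during which the arm holds its last target. There are 200 camera calls.

## Working session

There is one attempt and no reset: what is moved stays moved. The work goes in short steps, Python scripts to look and compute and a shell command to move; the robot and the scene stay as the last step left them, time stands still between calls to the robot, and variables do not carry over. Pictures are saved under pics/ and viewed, at most 10 in all, crops included, and the job is handed in when it is done.

```bash
mkdir -p pics
python3 - <<'E'
from rig import ctrl
import cv2,numpy as np
np.set_printoptions(precision=4,suppress=True)
for n in("side","top"):
    cv2.imwrite(f"pics/{n}0.png",ctrl.snapshot(n)); c=ctrl.calibration(n); print(n,{k:np.array(v) for k,v in c.items()})
print(ctrl.state())
E
```

```text
side {'mtx': array([[437.7564,   0.    , 279.9286],
       [  0.    , 437.7564, 207.9341],
       [  0.    ,   0.    ,   1.    ]]), 'extrinsics': array([[-0.9966, -0.0821,  0.0043,  0.5256],
       [ 0.0663, -0.7717,  0.6325, -0.1165],
       [-0.0486,  0.6306,  0.7745, -1.1974],
       [ 0.    ,  0.    ,  0.    ,  1.    ]])}
top {'mtx': array([[393.5648,   0.    , 281.2031],
       [  0.    , 393.5648, 212.4662],
       [  0.    ,   0.    ,   1.    ]]), 'extrinsics': array([[-0.0073, -1.    ,  0.0014, -0.0283],
       [ 0.9979, -0.0072,  0.065 , -0.5245],
       [-0.065 ,  0.0018,  0.9979, -1.2755],
       [ 0.    ,  0.    ,  0.    ,  1.    ]])}
{'t': 0.1, 'joints': array([-1.3148,  0.2592,  1.5359, -0.    ,  1.348 , -0.2028]), 'joint_vel': array([-0.0008, -0.0028, -0.0011, -0.0008,  0.0004, -0.0004]), 'joint_efforts': array([  0.0032, -43.8205, -28.4643,   0.0721,   0.0361,  -0.0001]), 'ee_pos': array([ 0.2435, -0.4928,  0.302 ]), 'eef_rot': array([ 0.9738,  0.2274, -0.    , -0.0008]), 'wrist_force': array([-0.6337,  0.4775, -0.2244]), 'ft_torque': array([-0.011 , -0.0304, -0.0229]), 'grasp_force': 0.0, 'finger_gap': 0.09331211933608664}
```

View pics/top0.png

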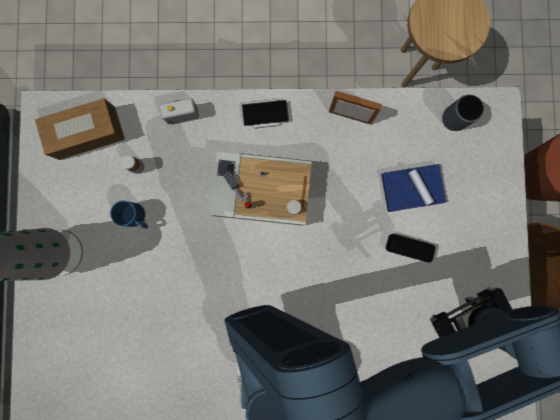

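View pics/side0.png

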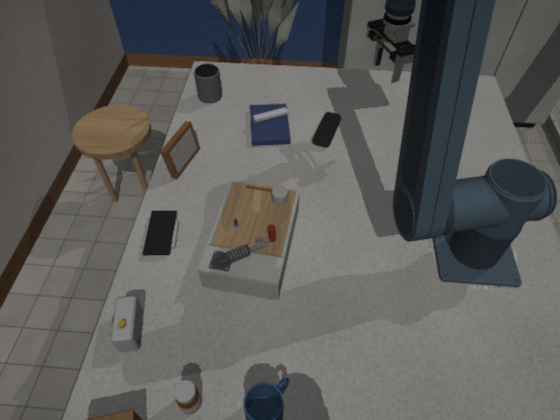

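The top view shows the chest at cols 212–312, rows 152–224, with the knob near (249,204), the stud near (264,174) and the jar near (294,207). In the side view the knob is near (271,232) and the stud near (236,223). I'll enlarge both.

Run:
```python
import cv2,numpy as np
t=cv2.imread("pics/top0.png")[145:230,205:318]; s=cv2.imread("pics/side0.png")[175:300,195:305]
f=lambda a,k:cv2.convertScaleAbs(cv2.resize(a,None,fx=k,fy=k,interpolation=cv2.INTER_CUBIC),alpha=1.6)
a=f(t,4.0);b=f(s,4.0)
# grid ticks each 10 px
for im,(x0,y0),k in((a,(205,145),4),(b,(195,175),4)):
    for x in range(-(-x0//10)*10,x0+im.shape[1]//k,10): cv2.putText(im,str(x),((x-x0)*k,8),0,.3,(0,255,255)); cv2.line(im,((x-x0)*k,10),((x-x0)*k,16),(0,255,255))
    for y in range(-(-y0//10)*10,y0+im.shape[0]//k,10): cv2.putText(im,str(y),(0,(y-y0)*k+4),0,.3,(0,255,255)); cv2.line(im,(22,(y-y0)*k),(28,(y-y0)*k),(0,255,255))
cv2.imwrite("pics/topc.png",a);cv2.imwrite("pics/sidec.png",b)
```

```text
(no output)
```

View pics/topc.png

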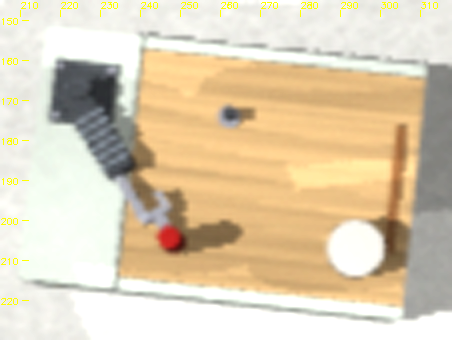

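View pics/sidec.png

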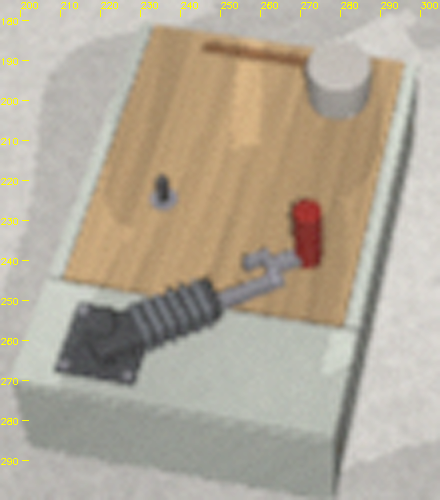

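The crops show the knob top at about (247.8,204.3) in the top view and (271.5,226) in the side view. The stud top is at (262.7,173.5) and (235.5,219.5), and the chest's top corners are visible in both. Next I triangulate these and fit the chest pose.

```bash
cat > h.py <<'E'
from rig import ctrl
import numpy as np
from scipy.optimize import least_squares
np.set_printoptions(precision=4,suppress=True)
C={n:ctrl.calibration(n) for n in("top","side")}
def proj(n,p):
    p=np.atleast_2d(p); q=(np.array(C[n]["extrinsics"])@np.c_[p,np.ones(len(p))].T)[:3]*np.array([[1],[-1],[-1]])
    u=np.array(C[n]["mtx"])@q; return (u[:2]/u[2]).T
def tri(t,s):
    r=least_squares(lambda p:np.r_[proj("top",p)[0]-t,proj("side",p)[0]-s],[.6,0,.1]); return r.x,np.sqrt(r.fun@r.fun)
E
python3 - <<'E'
from h import *
k,e=tri((247.8,204.3),(271.5,226)); print("knob",k,e)
s,e=tri((262.7,173.5),(235.5,219.5)); print("stud",s,e)
j,e=tri((293.8,207),(279.5,188)); print("jar top",j,e)
# chest corners local: (x,y)
cl=np.array([[.1,-.15],[-.1,-.15],[-.1,.15],[.1,.15]])
obs={"top":[(311.7,160.5),(305.5,225),(210.5,215),(216,152)],"side":[(232.5,181.5),(296.5,190.5),(279,276),(199.5,268)]}
def pts(v): 
    c,s=np.cos(v[3]),np.sin(v[3]); return np.c_[cl@np.array([[c,s],[-s,c]])+v[:2],np.full(4,v[2])]
f=lambda v:np.r_[(proj("top",pts(v))-obs["top"]).ravel(),(proj("side",pts(v))-obs["side"]).ravel()]
r=least_squares(f,[.65,.03,.085,0],loss="soft_l1"); v=r.x; print("chest",v,f(v).reshape(-1,2))
c,q=np.cos(v[3]),np.sin(v[3]);R=np.array([[c,-q],[q,c]])
piv=R@[.05,.115]+v[:2]; print("pivot",piv)
for n,p in(("knob",k),("stud",s),("jar",j)):
    d=R.T@(p[:2]-piv); print(n,"r",np.hypot(*d),"swing",np.arctan2(-d[0],-d[1]),d)
E
```

```text
knob [0.5424 0.0674 0.1393] 0.4525004426814062
stud [0.6409 0.0245 0.0992] 0.31815967512830723
jar top [ 0.5341 -0.0699  0.1269] 0.36725766535928783
chest [ 0.5973  0.0299  0.0809 -0.1036] [[ 0.1361  0.6869]
 [ 0.4895 -0.601 ]
 [-0.2603  0.1511]
 [ 1.0801  0.1106]
 [-2.4502 -1.5444]
 [ 2.7599 -0.6647]
 [ 0.4128  6.6309]
 [-1.0283  1.0333]]
pivot [0.6589 0.1392]
knob r 0.13680086254017643 swing 0.9150140620387417 [-0.1084 -0.0834]
stud r 0.11607523996728888 swing 0.05173343274151024 [-0.006  -0.1159]
jar r 0.24343700656614692 swing 0.4344577020497243 [-0.1025 -0.2208]
```

```bash
cat >> h.py <<'E'
from scipy.spatial.transform import Rotation as Ro
YAW=-0.1036; PIV=np.array([0.6589,0.1392])
def rel(x,y,z,yang):
    """shift (tool mm) + turn (deg) from the measured pose to TCP at x,y,z, pointing down, closing line at world angle yang"""
    s=ctrl.state(); R=Ro.from_quat(s["eef_rot"])
    T=Ro.from_matrix(np.c_[[-np.sin(yang),np.cos(yang),0],[np.cos(yang),np.sin(yang),0],[0,0,-1]])
    return np.r_[R.inv().apply(np.array([x,y,z])-s["ee_pos"])*1e3,(R.inv()*T).as_rotvec(degrees=True)].round(1)
def arm(r,sw):
    a=-np.pi/2-sw+YAW; return PIV+r*np.array([np.cos(a),np.sin(a)]),a+np.pi   # closing line = radial, half turn
E
python3 - <<'E'
from h import *
a=arm(.138,.915); print(a); print(rel(.5424,.0674,.260,a[1]))
E
```

```text
(array([0.5414, 0.0668]), 0.5521963267948964)
[ 516.1 -369.8   42.8   -0.1   -0.1  -95.3]
```

```bash
python3 -m handwheel '[[516,-370,0,0,0,-95.3,0.5],[516,-370,0,0,0,-95.3,0.5],[516,-370,0,0,0,-95.3,0.5],[516,-370,0,0,0,-95.3,0.5],[516,-370,0,0,0,-95.3,0.5],[516,-370,0,0,0,-95.3,0.5],[516,-370,0,0,0,-95.3,0.5],[516,-370,0,0,0,-95.3,0.5],[516,-370,0,0,0,-95.3,0.5],[516,-370,0,0,0,-95.3,0.5],[516,-370,0,0,0,-95.3,0.5],[516,-370,0,0,0,-95.3,0.5],[516,-370,0,0,0,-95.3,0.5],[516,-370,0,0,0,-95.3,0.5],[516,-370,43,0,0,-95.3,0.5],[516,-370,43,0,0,-95.3,0.5],[516,-370,43,0,0,-95.3,0.5],[516,-370,43,0,0,-95.3,0.5]]'
python3 - <<'E'
from h import *
a=arm(.138,.915); print(rel(.5424,.0674,.200,a[1]))
I=ctrl.snapshot("side"); import cv2
cv2.imwrite("pics/s1.png",cv2.convertScaleAbs(cv2.resize(I[110:300,170:330],None,fx=3,fy=3,interpolation=cv2.INTER_CUBIC),alpha=1.6))
E
```

```text
t: 1.9
ee_pos: [0.5428, 0.0663, 0.2612]
eef_rot: [0.488, 0.873, 0.0, 0.001]
wrist_force: [0.2, 0.3, 0.1]
finger_gap: 0.0465
grasp_force: 0.0
[ 1.2  0.1 61.2  0.1  0.1 -0.1]
```

View pics/s1.png

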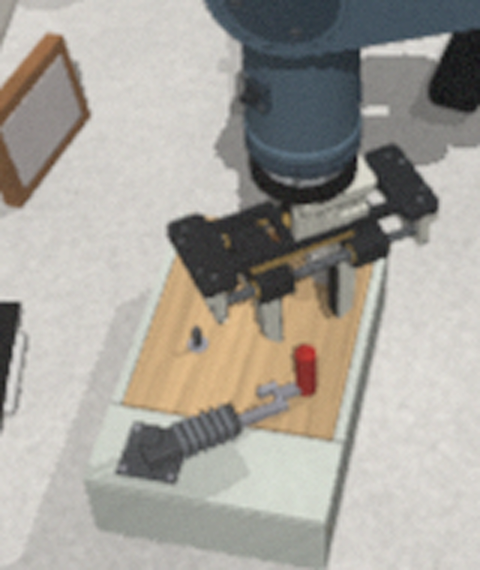

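The open fingers straddle a point above the red knob, which sits at about (305,370) in this crop, and the closing line is along the hook. Descending now.

```bash
python3 -m handwheel '[[1,0,15,0,0,0,0.5],[1,0,30,0,0,0,0.5],[1,0,42,0,0,0,0.5],[1,0,52,0,0,0,0.5],[1,0,61,0,0,0,0.5],[1,0,61,0,0,0,0.5]]' && python3 -m handwheel '[[0,0,0,0,0,0,0.3],[0,0,0,0,0,0,0.3],[0,0,0,0,0,0,0.1],[0,0,0,0,0,0,0.1],[0,0,0,0,0,0,0.1],[0,0,0,0,0,0,0.1]]'
python3 - <<'E'
from h import *
s=ctrl.state(); p=s["ee_pos"]; print(p,np.hypot(*(p[:2]-PIV)),s["wrist_force"],s["ft_torque"])
E
```

```text
t: 2.55
ee_pos: [0.5413, 0.0679, 0.1977]
eef_rot: [0.488, 0.873, -0.0, -0.001]
wrist_force: [-0.7, 0.5, -0.3]
finger_gap: 0.0464
grasp_force: 0.0
t: 3.15
ee_pos: [0.5426, 0.0683, 0.1992]
eef_rot: [0.488, 0.873, 0.001, 0.001]
wrist_force: [3.0, 2.1, -0.4]
finger_gap: 0.0175
grasp_force: 30.0
[0.5426 0.0683 0.1992] 0.13619223237305925 [ 3.0451  2.1383 -0.3911] [ 0.3673 -0.7122  0.0073]
```

```bash
python3 -m handwheel '[[0,-2,0,0,0,0,0.1],[0,-4,0,0,0,0,0.1],[0,-6,0,0,0,0,0.1],[0,-8,0,0,0,0,0.1],[0,-10,0,0,0,0,0.1],[0,-12,0,0,0,0,0.1],[0,-14,0,0,0,0,0.1],[0,-16,0,0,0,0,0.1],[0,-18,0,0,0,0,0.1],[0,-20,0,0,0,0,0.1],[0,-22,0,0,0,0,0.1],[0,-24,0,0,0,0,0.1],[0,-24,0,0,0,0,0.1],[0,-24,0,0,0,0,0.1]]'
python3 - <<'E'
from h import *
s=ctrl.state(); p=s["ee_pos"]; d=PIV-p[:2]; print(p,np.hypot(*d),s["wrist_force"][:2]@d/np.hypot(*d),s["wrist_force"],s["ft_torque"])
E
```

```text
t: 4.55
ee_pos: [0.5236, 0.0563, 0.1993]
eef_rot: [0.488, 0.873, 0.002, 0.002]
wrist_force: [10.1, 6.5, -5.9]
finger_gap: 0.0175
grasp_force: 30.0
[0.5236 0.0563 0.1993] 0.15871820336631742 12.048284912153179 [10.1409  6.5105 -5.8687] [ 1.0243 -1.7262 -0.0334]
```

```bash
python3 -m handwheel '[[0,-1,0,0,0,0,0.1],[0,-2,0,0,0,0,0.1],[0,-3,0,0,0,0,0.1],[0,-4,0,0,0,0,0.1],[0,-4,0,0,0,0,0.1],[0,-4,0,0,0,0,0.1]]'
python3 - <<'E'
from h import *
s=ctrl.state(); p=s["ee_pos"]; d=PIV-p[:2]; print(p,np.hypot(*d),s["wrist_force"][:2]@d/np.hypot(*d),s["wrist_force"],s["ft_torque"])
E
```

```text
t: 5.15
ee_pos: [0.5205, 0.0543, 0.1993]
eef_rot: [0.488, 0.873, 0.002, 0.002]
wrist_force: [10.6, 6.8, -5.6]
finger_gap: 0.0175
grasp_force: 30.0
[0.5205 0.0543 0.1993] 0.16236558786496816 12.582227508043863 [10.5601  6.8482 -5.5896] [ 1.1479 -1.9078  0.0287]
```

```bash
python3 -m handwheel '[[0,-1,0,0,0,0,0.1],[0,-2,0,0,0,0,0.1],[0,-3,0,0,0,0,0.1],[0,-3,0,0,0,0,0.1],[0,-3,0,0,0,0,0.1],[0,-3,0,0,0,0,0.1]]'
python3 - <<'E'
from h import *
import cv2
s=ctrl.state(); p=s["ee_pos"]; d=PIV-p[:2]; print(p,np.hypot(*d),s["wrist_force"][:2]@d/np.hypot(*d),s["wrist_force"],s["ft_torque"])
I=ctrl.snapshot("side")
cv2.imwrite("pics/s2.png",cv2.convertScaleAbs(cv2.resize(I[170:290,190:320],None,fx=5,fy=5,interpolation=cv2.INTER_CUBIC),alpha=1.6))
E
```

```text
t: 5.75
ee_pos: [0.5195, 0.0534, 0.1995]
eef_rot: [0.488, 0.873, 0.004, 0.004]
wrist_force: [16.8, 10.5, -9.2]
finger_gap: 0.0173
grasp_force: 30.0
[0.5195 0.0534 0.1995] 0.16366537721618227 19.782885750805708 [16.7803 10.4785 -9.195 ] [ 1.7248 -2.8357  0.0173]
```

View pics/s2.png

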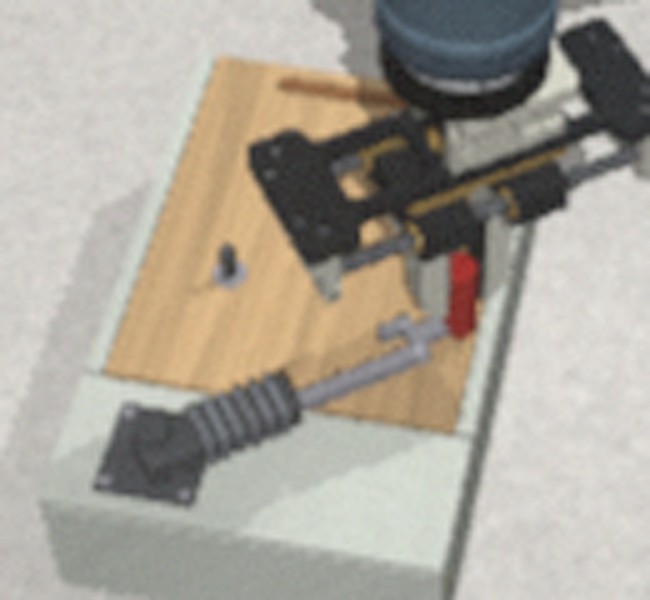

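The hook is at its stop: the force jumped to 19.8 N over the last 1.3 mm. In the crop the knob at (460,295) is held between the pads, with the rod well out of the barrel. I'll hold it there, ease off a little, and swing the first 20°.

```bash
python3 -m handwheel '[[0,0,0,0,0,0,0.1],[0,0,0,0,0,0,0.1],[0,0,0,0,0,0,0.1],[0,0,0,0,0,0,0.1],[0,0,0,0,0,0,0.1],[0,0,0,0,0,0,0.1],[0,1,0,0,0,0,0.1],[0,2,0,0,0,0,0.1],[-5.8,2.1,0,0,0,-2,0.1],[-11.7,2.4,0,0,0,-4,0.1],[-17.5,2.9,0,0,0,-6,0.1],[-23.3,3.6,0,0,0,-8,0.1],[-29.1,4.5,0,0,0,-10,0.1],[-34.8,5.7,0,0,0,-12,0.1],[-40.5,7,0,0,0,-14,0.1],[-46.1,8.5,0,0,0,-16,0.1],[-51.7,10.2,0,0,0,-18,0.1],[-57.2,12.1,0,0,0,-20,0.1],[-57.2,12.1,0,0,0,-20,0.1]]'
cat >> h.py <<'E'
PIV=np.array([.6607,.1403])
def rep():
    s=ctrl.state(); p=s["ee_pos"]; d=PIV-p[:2]; r=np.hypot(*d); u=d/r; f=s["wrist_force"]; R=Ro.from_quat(s["eef_rot"])
    print("t",s["t"],"r",r,"sw deg",np.degrees(-np.pi/2+YAW-np.arctan2(-d[1],-d[0])),"F inward",f[:2]@u,"F ccw",f[:2]@[u[1],-u[0]],"Fz",f[2],"tool F",R.inv().apply(f),"y toward pivot",R.inv().apply([*u,0]),"gap",s["finger_gap"])
E
python3 -c "
from h import *
rep()"
```

```text
t: 7.7
ee_pos: [0.5579, 0.011, 0.1991]
eef_rot: [0.329, 0.944, 0.003, 0.002]
wrist_force: [9.2, 9.9, -2.9]
finger_gap: 0.0173
grasp_force: 30.0
t 7.7 r 0.16516137671183284 sw deg 32.55997200286862 F inward 13.475501508328216 F ccw 1.024627434271634 Fz -2.940448140216617 tool F [-1.043  13.4558  3.0229] y toward pivot [-0.0017  1.      0.006 ] gap 0.017274136056560835
```

```bash
python3 -m handwheel '[[-5.8,0.1,0,0,0,-2,0.1],[-11.7,0.4,0,0,0,-4,0.1],[-17.5,0.9,0,0,0,-6,0.1],[-23.3,1.6,0,0,0,-8,0.1],[-29.1,2.5,0,0,0,-10,0.1],[-34.8,3.7,0,0,0,-12,0.1],[-40.5,5,0,0,0,-14,0.1],[-46.1,6.5,0,0,0,-16,0.1],[-51.7,8.2,0,0,0,-18,0.1],[-57.2,10.1,0,0,0,-20,0.1],[-59,10.8,0,0,0,-20.6,0.1],[-59,10.8,0,0,0,-20.6,0.1]]' && python3 -c "
from h import *
rep()"
```

```text
t: 8.9
ee_pos: [0.6094, -0.0158, 0.1989]
eef_rot: [0.155, 0.988, 0.003, 0.0]
wrist_force: [4.7, 12.1, 0.0]
finger_gap: 0.0174
grasp_force: 30.0
t 8.9 r 0.16434044955492644 sw deg 12.25005867473609 F inward 13.012183865357104 F ccw 0.6987810647232987 Fz 0.003641093953219876 tool F [-0.7873 13.0069  0.0698] y toward pivot [-0.0068  1.      0.0057] gap 0.017406403266534486
```

```bash
python3 -m handwheel '[[-2.9,-0.5,0,0,0,-1,0.1],[-5.8,-0.4,0,0,0,-2,0.1],[-8.8,-0.3,0,0,0,-3,0.1],[-11.7,-0.1,0,0,0,-4,0.1],[-14.6,0.1,0,0,0,-5,0.1],[-17.5,0.4,0,0,0,-6,0.1],[-20.4,0.7,0,0,0,-7,0.1],[-20.4,0.7,0,0,0,-7,0.1]]'
python3 - <<'E'
from h import *
rep()
import cv2
a,b=ctrl.snapshot("top"),ctrl.snapshot("side")
f=lambda a:cv2.convertScaleAbs(cv2.resize(a,(400,480),interpolation=cv2.INTER_CUBIC),alpha=1.6)
cv2.imwrite("pics/s3.png",np.hstack([f(a[150:222,215:275]),f(b[195:267,215:275])]))
E
```

```text
t: 9.7
ee_pos: [0.6286, -0.021, 0.1988]
eef_rot: [0.094, 0.996, 0.003, 0.0]
wrist_force: [3.5, 12.8, 0.9]
finger_gap: 0.0171
grasp_force: 30.0
t 9.7 r 0.1644439446066394 sw deg 5.316141531145058 F inward 13.239260321829487 F ccw 0.9831095712820683 Fz 0.9030023748333715 tool F [-1.0955 13.2355 -0.826 ] y toward pivot [-0.0085  0.9999  0.0059] gap 0.017109284209343316
```

View pics/s3.png

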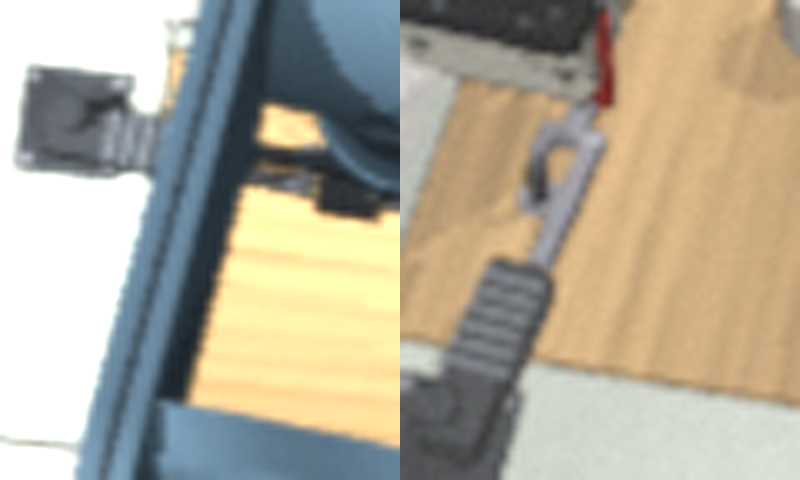

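In the side half the stud (about (535,180)) stands just by the hook's lip (about (548,140)), on its stud side. There is no contact force yet, so I keep swinging slowly.

```bash
for i in 1 2; do python3 -m handwheel '[[-1.5,0,0,0,0,-0.5,0.1],[-2.9,0,0,0,0,-1,0.1],[-4.4,0,0,0,0,-1.5,0.1],[-4.4,0,0,0,0,-1.5,0.1]]' >/dev/null; python3 -c "
from h import *
rep()"; done
```

```text
t 10.2 r 0.16441085746214776 sw deg 3.875207175313337 F inward 12.62470259139464 F ccw 0.6047472612397511 Fz 1.475035831359235 tool F [-0.7209 12.6271 -1.4005] y toward pivot [-0.0093  0.9999  0.0059] gap 0.017318333584481732
t 10.6 r 0.164377298304717 sw deg 2.3860806864756556 F inward 13.505886833219533 F ccw 0.987004911519535 Fz 0.5824931452072502 tool F [-1.1158 13.4991 -0.5024] y toward pivot [-0.0096  0.9999  0.006 ] gap 0.017280201377327987
```

```bash
for i in 1 2; do python3 -m handwheel '[[-1.5,0,0,0,0,-0.5,0.1],[-2.9,0,0,0,0,-1,0.1],[-2.9,0,0,0,0,-1,0.1]]' >/dev/null; python3 -c "
from h import *
rep()"; done
```

```text
t 10.9 r 0.1643198855662141 sw deg 1.6492199667136824 F inward 12.683663388342039 F ccw -1.434401749032738 Fz 2.5338678580943306 tool F [ 1.2616 12.7179 -2.4527] y toward pivot [-0.0142  0.9999  0.0061] gap 0.017238850044404896
t 11.2 r 0.16424877023751408 sw deg 1.2260972766845806 F inward 11.90102302841559 F ccw -7.823039917968529 Fz 6.080297861420874 tool F [ 7.5734 12.1253 -5.9519] y toward pivot [-0.0243  0.9997  0.0061] gap 0.01708605267586994
```

Contact: the shank meets the stud at 1.2–1.8°. I back off about 2 mm towards the throat's middle, then let the hook in slowly.

```bash
python3 -m handwheel '[[1,0,0,0,0,0.3,0.1],[2.2,0,0,0,0,0.7,0.1],[2.2,1,0,0,0,0.7,0.1],[2.2,2,0,0,0,0.7,0.1],[2.2,3,0,0,0,0.7,0.1],[2.2,4,0,0,0,0.7,0.1],[2.2,5,0,0,0,0.7,0.1],[2.2,6,0,0,0,0.7,0.1],[2.2,7,0,0,0,0.7,0.1],[2.2,8,0,0,0,0.7,0.1],[2.2,9,0,0,0,0.7,0.1],[2.2,10,0,0,0,0.7,0.1],[2.2,11,0,0,0,0.7,0.1],[2.2,12,0,0,0,0.7,0.1],[2.2,12,0,0,0,0.7,0.1]]' && python3 -c "
from h import *
rep()"
```

```text
t: 12.7
ee_pos: [0.6406, -0.0124, 0.1988]
eef_rot: [0.057, 0.998, 0.002, -0.001]
wrist_force: [-1.9, 7.3, 2.6]
finger_gap: 0.0171
grasp_force: 30.0
t 12.7 r 0.15403158077230109 sw deg 1.5595946804882512 F inward 7.018398213801235 F ccw -2.8694414840907747 Fz 2.609781843235751 tool F [ 2.7551  7.0752 -2.5795] y toward pivot [-0.0173  0.9998  0.0031] gap 0.017118059860324858
```

```bash
python3 -m handwheel '[[0.6,1,0,0,0,0.2,0.1],[0.6,2,0,0,0,0.2,0.1],[0.6,3,0,0,0,0.2,0.1],[0.6,4,0,0,0,0.2,0.1],[0.6,4,0,0,0,0.2,0.1]]' >/dev/null; python3 -c "
from h import *
rep()";  python3 -m handwheel '[[0,1,0,0,0,0,0.1],[0,2,0,0,0,0,0.1],[0,2,0,0,0,0,0.1]]' >/dev/null; python3 -c "
from h import *
rep()"
```

```text
t 13.2 r 0.15012080892569535 sw deg 1.6686753559556198 F inward 7.486886652160187 F ccw -0.6851076822021092 Fz 2.636354740431005 tool F [ 0.5726  7.5047 -2.6125] y toward pivot [-0.0157  0.9999  0.003 ] gap 0.01771121964075086
t 13.5 r 0.14835000240999616 sw deg 1.6536724008737174 F inward 6.180487041389074 F ccw -0.4832615063496619 Fz 2.488454675151407 tool F [ 0.3924  6.1937 -2.4715] y toward pivot [-0.0154  0.9999  0.0026] gap 0.017345053033491046
```

```bash
for i in 1 2 3; do python3 -m handwheel '[[0,0.5,0,0,0,0,0.1],[0,1,0,0,0,0,0.1],[0,1,0,0,0,0,0.1]]' >/dev/null; python3 -c "
from h import *
rep()"; done
```

```text
t 13.8 r 0.14754643182279034 sw deg 1.643997137454658 F inward 6.257205478464882 F ccw -1.254703374029487 Fz 2.5733502760855824 tool F [ 1.1644  6.2816 -2.5563] y toward pivot [-0.0151  0.9999  0.0024] gap 0.017215094689432865
t 14.1 r 0.1467555876464936 sw deg 1.6406131512654567 F inward 4.730761733909991 F ccw -0.8460329660042247 Fz 2.538144817373089 tool F [ 0.7787  4.748  -2.5274] y toward pivot [-0.0151  0.9999  0.0019] gap 0.017318750789448
t 14.4 r 0.14661792821700936 sw deg 1.5833795132058617 F inward 4.331348820915104 F ccw -4.366751249531415 Fz 4.860170308304117 tool F [ 4.3126  4.3952 -4.8512] y toward pivot [-0.0141  0.9999  0.0005] gap 0.017466871676516407
```

```bash
for i in 1 2; do python3 -m handwheel '[[0.3,0.3,0,0,0,0,0.1],[0.3,0.6,0,0,0,0,0.1],[0.3,0.6,0,0,0,0,0.1]]' >/dev/null; python3 -c "
from h import *
rep()"; done
```

```text
t 14.7 r 0.1465121894573629 sw deg 1.5883001681381388 F inward 2.703770436147287 F ccw -3.800228769634779 Fz 5.967643911989615 tool F [ 3.7674  2.7558 -5.9646] y toward pivot [-0.0141  0.9999 -0.0002] gap 0.01775577197991615
t 15.0 r 0.14634604688279626 sw deg 1.6229670361335211 F inward 0.9648036470030351 F ccw -3.1449198107340908 Fz 5.6492242356149305 tool F [ 3.1332  1.0054 -5.6487] y toward pivot [-0.0146  0.9999 -0.0009] gap 0.017665224377877233
```

The hook is seated: the hand moves no further in and the stud takes the load. I relieve the side load, open the fingers, look, and then rise.

```bash
python3 -m handwheel '[[0.7,0.2,0,0,0,0,0.1],[0.7,0.2,0,0,0,0,0.1],[0.7,0.2,0,0,0,0,0.22],[0.7,0.2,0,0,0,0,0.24],[0.7,0.2,0,0,0,0,0.3],[0.7,0.2,0,0,0,0,0.5],[0.7,0.2,0,0,0,0,0.5],[0.7,0.2,0,0,0,0,0.5],[0.7,0.2,0,0,0,0,0.5]]' && python3 -m handwheel '[[0,0,-10,0,0,0,0.5],[0,0,-25,0,0,0,0.5],[0,0,-50,0,0,0,0.5],[0,0,-90,0,0,0,0.5],[0,-40,-130,0,0,0,0.5],[0,-80,-150,0,0,0,0.5],[0,-120,-150,0,0,0,0.5],[0,-160,-150,0,0,0,0.5],[0,-200,-150,0,0,0,0.5],[0,-200,-150,0,0,0,0.5]]'
python3 - <<'E'
from h import *
import cv2
a,b=ctrl.snapshot("top"),ctrl.snapshot("side")
f=lambda a:cv2.convertScaleAbs(cv2.resize(a,(400,480),interpolation=cv2.INTER_CUBIC),alpha=1.6)
cv2.imwrite("pics/s4.png",np.hstack([f(a[142:232,210:285]),f(b[175:283,200:290])]))
E
```

```text
t: 15.9
ee_pos: [0.6411, -0.004, 0.1987]
eef_rot: [0.059, 0.998, -0.0, 0.0]
wrist_force: [0.5, 0.1, 0.5]
finger_gap: 0.0461
grasp_force: 0.0
t: 16.9
ee_pos: [0.6167, -0.2078, 0.3492]
eef_rot: [0.061, 0.998, -0.001, 0.0]
wrist_force: [0.2, 0.4, 0.3]
finger_gap: 0.0465
grasp_force: 0.0
```

View pics/s4.png

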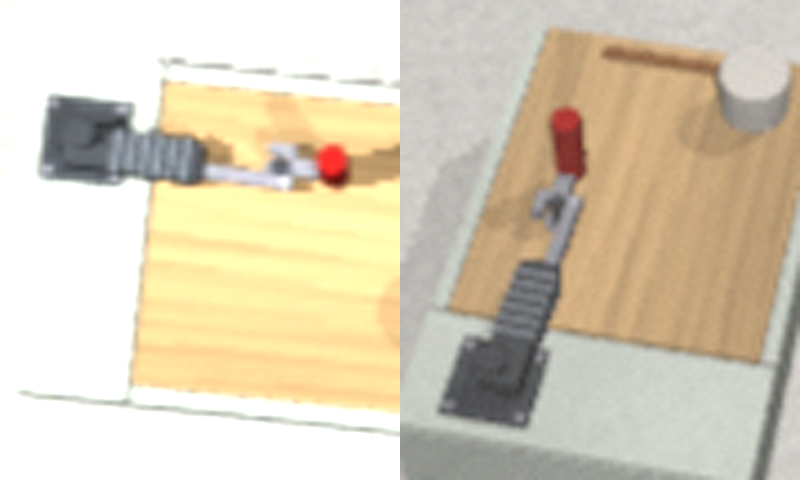

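The stud sits in the throat against the cross bar (top half about (283,165), side half about (550,205)), with the knob at (333,160) and the jar unmoved. One quick numeric check before handing in.

Run:
```python
from h import *
k,e=tri((272.4,171.8),(237.6,201.3)); P0=np.array([.6589,.1392]); r=np.hypot(*(k[:2]-P0))
print(k,e,r,"slide",r-.138)
if e<2 and .006<r-.138<.016: print(ctrl.close_job())
```

```text
[ 0.6383 -0.0064  0.1366] 0.295374595126937 0.14701319553403933 slide 0.009013195534039314
the job is handed in; nothing more can be done
None
```

The hook is fastened on the stud: I drew it to its stop and held it there, swung it across, let it in slowly, and released it with the slide at about 9 mm (camera estimate; nominal 10 mm). The jar did not move and the arm went nowhere near the mug, book or other things; I handed the job in at about 17 s.

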